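# Stir the grinding balls under the drying fan

## Task

The washed grinding balls are drying in the pan under the fan head: take the stirring stick from its slotted stand, reach in aslant under the head and set the stick's foot down gently in the middle of the pan until you feel the floor, pushing balls aside as needed. Then, keeping the foot down at the floor, stir at least three full turns anticlockwise as seen from above, in circles some 5 to 6 cm across round the middle, so that every ball is rolled over or shifted, with all of them left in the pan. Finally stand the stick foot down in its slot again and let go; do not push the tape rolls or the spatula about.

Things in the scene. Friction and masses are not known exactly. Their poses are not given: they have to be found in the camera images.
- pan_centre (a point): Centre of the inner floor (16 mm above the table) of the flat-bottomed round steel pan on the fixed air drying stand. Floor radius 70 mm, flaring to 83 mm inner radius at the rim, 32 mm above the floor. Axes: x from the pan towards the stand's post, y level at right angles to it, z up; -x is the open side, which faces to the robot's left and partly towards it.
- dryer: Fixed air drying stand: base plate 205 x 160 mm, pan, post beside it, and a grey fan head 110 mm wide (y), carried by the post over the pan. Origin 16 mm below pan_centre, same axes. The head's face on the open side lies at x = -40 mm and spans 149 to 294 mm above the pan floor; a round nozzle of radius 36 mm on the pan's axis hangs down to 134 mm above it.
- slot_floor (a point): Centre of the inner floor (6 mm above the table) of the slotted wooden stand, fixed; its slot is 50 mm long (x), 26 mm wide (y) and 110 mm deep, walls 5 mm, open at the top, foot board 100 x 85 mm. Axes: x along the slot away from the robot, y to the left, z up.
- stick_grip (a point): Middle of the stirring stick's flat wooden handle (14 mm thick along y, 24 mm wide along x, 90 mm long along z), 185 mm from the foot. z runs along the stick from foot to top.
- stick_foot (a point): Tip of the stirring stick's ball-ended foot; axes as at stick_grip.
- stick: Loose stirring stick, 0.14 kg, 230 mm long: round steel rod of 12 mm diameter, flat handle at its top; origin at the foot's tip, z towards the handle. It starts leaning in the slot, about 20 degrees from vertical, top towards the robot, foot at the slot's far end, rod on its near rim; the top 110 mm stand out.
- tape_1: Brown tape roll, 84 mm across, 30 mm high, lying on the table, a bystander; origin at the centre of its underside.
- tape_roll: Pale tape roll, 86 mm across, 24 mm high, lying on the table, a bystander; origin at the centre of its underside.
- spatula_0: Spatula with wooden handle, 238 x 35 x 14 mm, lying on the table, a bystander; origin at the centre of its underside.
- ball_0: One of six loose white ceramic grinding balls in the pan, 28 mm in diameter, 30 g, smooth, rolling freely; origin at its centre; its z axis points up at the start and turns with it as it rolls.
- ball_1: One of six loose white ceramic grinding balls in the pan, 28 mm in diameter, 30 g, smooth, rolling freely; origin at its centre; its z axis points up at the start and turns with it as it rolls.
- ball_2: One of six loose white ceramic grinding balls in the pan, 28 mm in diameter, 30 g, smooth, rolling freely; origin at its centre; its z axis points up at the start and turns with it as it rolls.
- ball_3: One of six loose white ceramic grinding balls in the pan, 28 mm in diameter, 30 g, smooth, rolling freely; origin at its centre; its z axis points up at the start and turns with it as it rolls.
- ball_4: One of six loose white ceramic grinding balls in the pan, 28 mm in diameter, 30 g, smooth, rolling freely; origin at its centre; its z axis points up at the start and turns with it as it rolls.
- ball_5: One of six loose white ceramic grinding balls in the pan, 28 mm in diameter, 30 g, smooth, rolling freely; origin at its centre; its z axis points up at the start and turns with it as it rolls.

How it is judged:
By the outcome, as a careful person would: the job done as asked, in the order asked, and still so for the second after the job is handed in, with the robot touching nothing.
It also fails if it takes over 72 s, if anything falls off the work surface, if the arm or the gripper's body presses on something with over 40 N, if the wrist force passes 120 N, or if a joint passes its speed limit or range.

## Robot

A 6-joint arm with a two-finger parallel gripper is mounted at the origin on a cart in front of the work surface, level with it; the furniture and walls round the work are solid. World frame = base frame: x ahead of the robot, y to its left, z up, the work surface at z = 0. Lengths are in m, angles in degrees, forces in N, time in s.
With the tool pointing down it reaches from about 0.35 to 0.875 m from the base axis. Payload 4.2 kg.
Tool frame: the origin (TCP) lies midway between the tips of the shut fingers; the grasp point (between the pads) lies 19 mm behind it; z points along the fingers, y is the line along which they close (so a half turn about z gives the same grasp; the last joint's range is limited). The gripper opens to 87 mm and grips with 3 to 60 N. Pads are 19 mm wide; open, the fingers measure 117 mm over their backs; the gripper's body (75 mm by 190 mm) begins 51 mm behind the grasp point.
Start: joints at [-57.032, 22.042, 0.453, 0, -68.411, -14.817], TCP at [0.195, -0.594, 0.223] pointing down, gripper open.
Joint ranges: [-179.83, 179.83], [-69.29, 118.12], [-61.27, 80.66], [-181.25, 117.63], [-171.15, -9.14], [-177.46, 177.46]. Speed limits (degrees/s): [159.86, 159.86, 180, 180, 180, 180].

## Interface

Orientations are given as a 3x3 rotation matrix whose columns are the frame's x, y, z axes.
In Python, from station import sense, capture, finish_job, silhouettes, landmark_of gives the robot as it stands.
- The arm moves only by the tool step_arm, never from a script. Its arguments are lists of equal length, an entry for each row: "linear": the shift along the tool's x, y, z in mm, a list of three; "delta_rot": the turn, a rotation vector about the tool's x, y, z in rad, a list of three; "grip": the finger opening in mm, from 0 to 87. A call has 1 to 10 rows; each row shifts and turns the commanded pose from where the row before left it, along the tool's axes as they then stand; what a row does not reach is not made up. A row lasts 1/8 s, in which the tool goes at most 62.5 mm and 10.7 degrees, less where a joint would pass 70% of its speed; a pose out of reach is approached as far as the arm can. A call with a gripper value outside its range is refused whole. The fingers move at their own pace and stop on an object; the grip force is fixed at half the most. Time passes only in rows, so rows that do not move let the fingers close. It gives the time, the measured TCP pose, the force, the opening and the grip force at its end, in the units of the state.
- sense(): the state, without advancing time (a new reading comes with each control period).
- capture(name): name is "side" or "top"; returns a dict with "img" (420x560x3 uint8, red, green, blue), "fx", "fy", "cx", "cy" (pixels), "world_to_cam" (4x4, takes a point from world to camera coordinates). Camera axes: x right, y up, looking along -z (the intrinsics and any distortion apply to the point x, -y, -z); pixel columns grow to the right and rows downward; lengths in m; the calibration is good to about 2 mm. A picture is of the moment at which its call begins. There is no depth.
- finish_job(): hands the job in; it is judged then, once.
Trained networks look in the newest picture that a camera, given by its name, has taken for a name from the list of things; names that differ only in an ending like _2 or _b are one class to them, and where a whole thing is asked for, a point or a joint stands for the part that bears it (a point fixed in the world has none). Each returns a list of dicts, best first, with "score" (0 to 1); they miss things now and then, are a little off and sometimes report something else, mostly with a low value. They report only what shows in the picture. A call takes as long as a camera call.
- silhouettes(camera, label): "mask" (420x560 bool, what is visible of it) and "point" ([column, row] in pixels, amid what is visible of it).
- landmark_of(camera, label): "point" ([column, row] in pixels: a listed point, or the origin of a listed thing).
The state is a dict: "time_s": time; "joints": joint angles; "joint_velocities": joint speeds; "effort": joint torques, N m; "tcp_pos": TCP position; "ee_rot": TCP orientation; "wrist_force": force on the tool from outside, world axes, zero at the start; "moment": the same for the moment, N m; "gripper_width": opening from 0.0 (shut) to 1.0 (fully open); "gripper_force": force on a finger pad.
Only numpy, scipy, OpenCV 4.12 (cv2) and the standard library are available. Lean on these libraries where they do the work, as an engineer would, in place of code of your own. Each camera call takes 0.05 s, during which the arm holds its last target. There are 200 camera calls.

## Working session

There is one attempt and no reset: what is moved stays moved. The work goes in short steps, Python scripts to look and compute and a tool call to move; the robot and the scene stay as the last step left them, time stands still between calls to the robot, and variables do not carry over. Pictures are saved under pics/ and viewed, at most 10 in all, crops included, and the job is handed in when it is done.

Besides the shell and the picture viewer there is one more tool, called after "Emit:" as name(argument=value, ...), one argument or row to a line, values as JSON. step_arm: Moves the arm, as the interface text tells. Its arguments: {"type":"object","properties":{"linear":{"type":"array"},"delta_rot":{"type":"array"},"grip":{"type":"array"}},"required":["linear","delta_rot","grip"]}

```bash
mkdir -p pics; cat > h.py <<'E'
import numpy as np, cv2
from station import *
def cap(n):
    c=capture(n); return c
def ray(c,p):
    # distortion keys?
    W=np.array(c["world_to_cam"]);R=W[:3,:3];t=W[:3,3]
    d=np.array([(p[0]-c["cx"])/c["fx"],-(p[1]-c["cy"])/c["fy"],-1.])
    return -R.T@t, R.T@d
def atz(c,p,z):
    o,d=ray(c,p); return o+d*(z-o[2])/d[2]
def proj(c,P):
    W=np.array(c["world_to_cam"]);q=W[:3,:3]@np.asarray(P)+W[:3,3]
    return np.array([c["cx"]+c["fx"]*q[0]/-q[2],c["cy"]-c["fy"]*q[1]/-q[2]])
def tri(c1,p1,c2,p2):
    o1,d1=ray(c1,p1);o2,d2=ray(c2,p2)
    d1/=np.linalg.norm(d1);d2/=np.linalg.norm(d2)
    s=np.linalg.lstsq(np.c_[d1,-d2],o2-o1,rcond=None)[0]
    a=o1+s[0]*d1;b=o2+s[1]*d2
    return (a+b)/2,np.linalg.norm(a-b)
E
python3 - <<'E'
from h import *
np.set_printoptions(precision=4,suppress=True)
C={n:cap(n) for n in("side","top")}
print([k for k in C["top"]])
for n,c in C.items():
    cv2.imwrite(f"pics/{n}0.png",c["img"][...,::-1]); print(n,ray(c,(c["cx"],c["cy"])),c["fx"],c["cx"],c["cy"],[c[k] for k in c if k not in("img","fx","fy","cx","cy","world_to_cam")])
L={}
for l in["pan_centre","dryer","slot_floor","stick_grip","stick_foot","tape_1","tape_roll","spatula_0","ball_0"]:
    for n in C:
        r=landmark_of(n,l); L[l,n]=r
        print(l,n,[(np.round(x["point"],1),round(x["score"],2)) for x in r][:7])
    try: print("  tri",tri(C["side"],L[l,"side"][0]["point"],C["top"],L[l,"top"][0]["point"]))
    except Exception as e: print(e)
s=sense();print(s["tcp_pos"],s["ee_rot"],s["wrist_force"])
E
```

```text
['img', 'fx', 'fy', 'cx', 'cy', 'world_to_cam']
side (array([0.0747, 0.1042, 1.0397]), array([ 0.4414, -0.2035, -0.8739])) 539.0724566992888 275.71154950786985 206.22511789919676 []
top (array([ 0.2852, -0.1732,  1.2572]), array([ 0.2207,  0.0555, -0.9738])) 541.9554584761573 297.53380264289984 217.3747131542656 []
pan_centre side [(array([319.7, 170.2]), 0.64), (array([303.7, 166.7]), 0.57)]
pan_centre top [(array([374.1, 205.4]), 0.89), (array([250.6, 284.7]), 0.72)]
  tri (array([ 0.6481, -0.2727, -0.0111]), np.float64(0.0019671524787870627))
dryer side [(array([318.9, 172.7]), 0.45)]
dryer top [(array([366.1, 208.6]), 0.82)]
  tri (array([ 0.6244, -0.2543,  0.0249]), np.float64(0.00449065779776816))
slot_floor side [(array([187.1, 229.6]), 0.89)]
slot_floor top [(array([239.5, 176.1]), 0.62)]
  tri (array([ 0.6329,  0.0601, -0.0018]), np.float64(0.002828965960937219))
stick_grip side [(array([180.5, 205.9]), 0.58), (array([330.3, 157.7]), 0.23)]
stick_grip top [(array([223.6, 171.4]), 0.72), (array([360.2, 195.3]), 0.28)]
  tri (array([0.5836, 0.061 , 0.1834]), np.float64(0.00106
[... 518 characters left out ...]
3)]
spatula_0 top [(array([250. , 285.5]), 0.85), (array([239.2, 167.2]), 0.34)]
  tri (array([ 0.3847, -0.0372, -0.0021]), np.float64(0.002559965802905548))
ball_0 side [(array([316.5, 179.1]), 0.68), (array([331.3, 156. ]), 0.63), (array([310.8, 151.3]), 0.6), (array([303.5, 168.2]), 0.57), (array([321.3, 165.4]), 0.43), (array([337.9, 171.6]), 0.42)]
ball_0 top [(array([362.8, 196.2]), 0.51), (array([360.2, 214.1]), 0.4), (array([380.5, 217.7]), 0.4), (array([181.1, 264.5]), 0.25)]
  tri (array([ 0.6551, -0.2523, -0.0305]), np.float64(0.036251584842214864))
[ 0.1947 -0.5939  0.2226] [[-0.9502 -0.3115  0.    ]
 [-0.3115  0.9502  0.    ]
 [-0.      0.     -1.    ]] [-0.4974  0.14    0.6678]
```

View pics/side0.png

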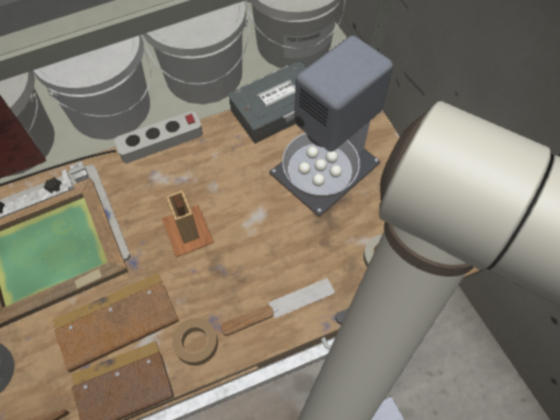

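View pics/top0.png

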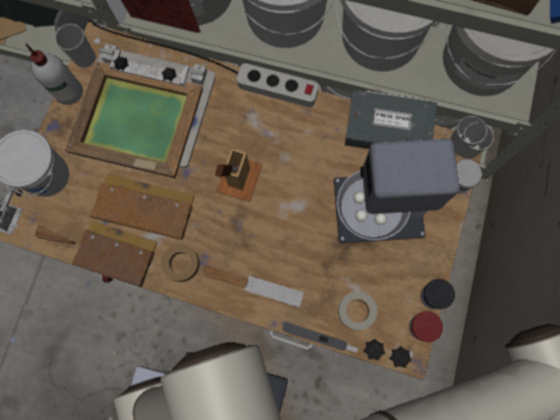

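Side picture: the stand is at about (187,225) with the stick's handle at (178,203). The pan with six balls is at (320,165) and the fan head at (345,90). Top picture: the stand is at (238,175), the pan at (373,205) and the head at (412,178). I'll check poses with a model overlay.

```bash
cat > ov.py <<'E'
from h import *
import sys
def rz(a): a=np.radians(a);return np.array([[np.cos(a),-np.sin(a),0],[np.sin(a),np.cos(a),0],[0,0,1]])
def circ(o,z,r): t=np.linspace(0,2*np.pi,60);return [o+np.array([r*np.cos(a),r*np.sin(a),z]) for a in t]
def pts(o,yaw,L): return [np.asarray(o)+rz(yaw)@np.array(p) for p in L]
def rect(x0,x1,y0,y1,z): return [(x0,y0,z),(x1,y0,z),(x1,y1,z),(x0,y1,z),(x0,y0,z)]
def models(pan,py,slot,sy):
    M=[]
    po=np.array([pan[0],pan[1],0.]); so=np.array([slot[0],slot[1],0.])
    M+=[circ(po,.048,.083),circ(po,.016,.07)]
    M+=[pts(po,py,[(-.04,-.055,.310),(-.04,.055,.310)]),pts(po,py,[(-.04,.055,.310),(-.04,.055,.165),(-.04,-.055,.165),(-.04,-.055,.310)]),pts(po,py,[(-.04,.055,.310),(.1,.055,.310)]),pts(po,py,[(-.04,-.055,.310),(.1,-.055,.310)])]
    M+=[pts(so,sy,rect(-.03,.03,-.018,.018,.116)),pts(so,sy,rect(-.025,.025,-.013,.013,.116)),pts(so,sy,rect(-.05,.05,-.0425,.0425,.006))]
    return M
def draw(c,M,boxs,s):
    out=[]
    for b in boxs:
        im=cv2.resize(c["img"][b[1]:b[3],b[0]:b[2],::-1],None,fx=s,fy=s,interpolation=cv2.INTER_CUBIC)
        for m in M:
            q=np.array([(proj(c,p)+.5-np.array(b[:2]))*s for p in m])
            cv2.polylines(im,[q.astype(np.int32)],False,(0,255,0),1)
        out.append(im)
    return out
E
python3 - <<'E'
from ov import *
np.set_printoptions(precision=4,suppress=True)
C={n:cap(n) for n in("side","top")}
for n,p,q in(("side",(319.7,170.2),(187.1,229.6)),("top",(374.1,205.4),(239.5,176.1))): print(n,atz(C[n],p,.016),atz(C[n],q,.006))
M=models((.637,-.265),-80,(.63,.06),0)
a=draw(C["side"],M,[(250,30,400,220),(140,180,240,270)],2.6)
b=draw(C["top"],M,[(320,130,470,250),(190,130,290,220)],2.6)
H=[np.vstack([x,np.zeros((600-x.shape[0] if 0 else 0,x.shape[1],3),np.uint8)]) for x in a+b]
cv=np.zeros((600,800,3),np.uint8)
def put(im,x,y):
    h=min(im.shape[0],600-y);w=min(im.shape[1],800-x);cv[y:y+h,x:x+w]=im[:h,:w]
put(a[0],0,0);put(b[0],400,0);put(b[1],530,330);put(a[1],265,350)
cv2.imwrite("pics/ov1.png",cv)
E
```

```text
side [ 0.6325 -0.2636  0.016 ] [0.6277 0.0594 0.006 ]
top [ 0.6411 -0.27    0.016 ] [0.6318 0.0597 0.006 ]
```

View pics/ov1.png

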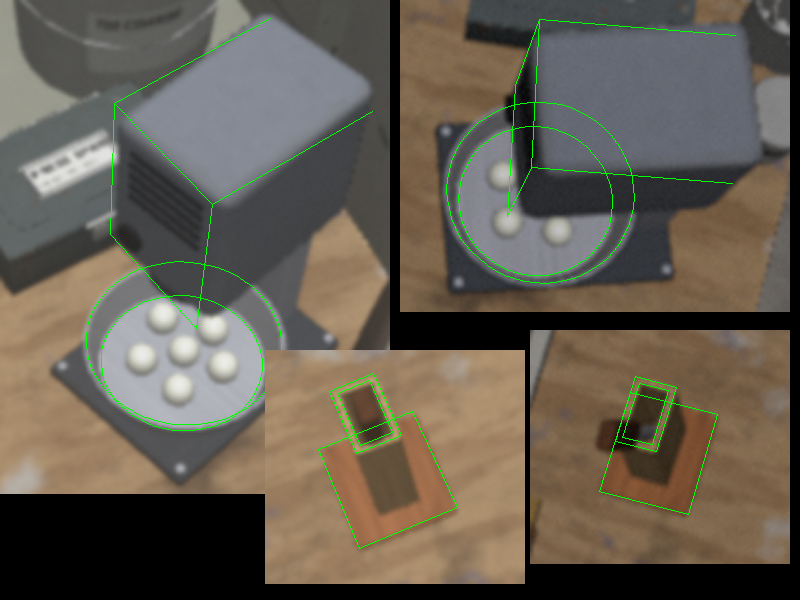

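The overlay fits: the stand is at (0.63, 0.06) with yaw 0, and the pan is near (0.637,-0.267). Next I'll get the pan yaw from the base plate corners and write a move planner.

```bash
cat > plan.py <<'E'
from h import *
from scipy.spatial.transform import Rotation as Ro
np.set_printoptions(precision=4,suppress=True)
def tool(yaw,tilt,roll=0):
    "tool z = tilt from down towards heading yaw; y level"
    y,t=np.radians([yaw,tilt]);z=np.array([np.cos(y)*np.sin(t),np.sin(y)*np.sin(t),-np.cos(t)])
    yy=np.array([-np.sin(y),np.cos(y),0]);return np.c_[np.cross(yy,z),yy,z]@Ro.from_euler("z",roll,degrees=True).as_matrix()
def rows(targets,grip,start=None,mm=40,deg=9,dec=1):
    s=sense() if start is None else None
    p,R=(np.array(s["tcp_pos"]),np.array(s["ee_rot"])) if s else start
    lin=[];rot=[]
    for P,Q in targets:
        P=np.array(P);w=Ro.from_matrix(R.T@Q).as_rotvec()
        n=max(1,int(np.ceil(max(np.linalg.norm(P-p)*1000/mm,np.degrees(np.linalg.norm(w))/deg))))
        p0,R0=p,R
        for k in range(1,n+1):
            goal=p0+(P-p0)*k/n; l=np.round(R.T@(goal-p)*1000,dec); Rg=R0@Ro.from_rotvec(w*k/n).as_matrix()
            r=np.round(Ro.from_matrix(R.T@Rg).as_rotvec(),3)
            lin.append(l.tolist());rot.append(r.tolist()); p=p+R@l/1000; R=R@Ro.from_rotvec(r).as_matrix()
    for i in range(0,len(lin),10):
        a=str(lin[i:i+10]).replace(" ","").replace("-0.0,","0,").replace(".0,",",").replace(".0]","]");b=str(rot[i:i+10]).replace(" ","").replace("-0.0,","0,").replace("0.0,","0,").replace("0.0]","0]")
        print(len(lin[i:i+10]),a,b,sep="\n")
    return p,R
E
python3 - <<'E'
from plan import *
C={n:cap(n) for n in("side","top")}
P={"top":[(336.2,178),(339.2,241.5),(423.8,235.8)],"side":[(270,172.3),(319.2,215.8),(378.8,160.8)]}
for n in P:
    a=[atz(C[n],p,.008)[:2] for p in P[n]]
    d1=a[1]-a[0];d2=a[2]-a[1];print(n,a,np.degrees(np.arctan2(d1[1],d1[0])),np.degrees(np.arctan2(d2[1],d2[0])),np.linalg.norm(d1),np.linalg.norm(d2))
Q=tool(0,20)
rows([((.45,-.2,.36),Q),((.555,.06,.268),Q)],87)
E
```

```text
top [array([ 0.6864, -0.167 ]), array([ 0.5372, -0.2111]), array([ 0.6014, -0.4001])] -163.52904836245486 -71.24802968626392 0.15550527985866155 0.19956383407810221
side [array([ 0.6809, -0.1623]), array([ 0.5334, -0.2107]), array([ 0.6006, -0.4004])] -161.85372495418298 -70.49742174002857 0.15524543486067038 0.20121824105960748
10
[[-28.1,22.7,-10.6],[-27.8,23.3,-9.9],[-27.5,23.9,-9.3],[-27.2,24.5,-8.7],[-26.8,25.2,-8],[-26.3,25.8,-7.5],[-26,26.4,-6.8],[-25.4,26.9,-6.3],[-25,27.6,-5.8],[-24.5,28.1,-5.2]]
[[0.004,-0.027,0.024],[0.005,-0.026,0.024],[0.004,-0.027,0.024],[0.004,-0.026,0.024],[0.004,-0.027,0.025],[0.005,-0.027,0.024],[0.004,-0.026,0.024],[0.004,-0.027,0.024],[0.004,-0.027,0.024],[0.005,-0.026,0.024]]
10
[[-23.9,28.7,-4.7],[-23.3,29.2,-4.1],[-22.7,29.8,-3.7],[-8.4,32.5,15.3],[-8.4,32.5,15.3],[-8.4,32.5,15.3],[-8.3,32.5,15.3],[-8.4,32.5,15.3],[-8.4,32.5,15.3],[-8.4,32.4,15.3]]
[[0.004,-0.027,0.024],[0.004,-0.026,0.024],[0.004,-0.027,0.025],[0,0,-0],[0,0,-0],[0,0,-0],[0,0,-0],[0,0,-0],[0,0,-0],[0,0,-0]]
1
[[-8.4,32.5,15.3]]
[[0,0,-0]]
```

Emit:
step_arm(
  linear=[
    [-28,23,-11],
    [-28,23,-10],
    [-27.5,24,-9],
    [-27,24.5,-9],
    [-27,25,-8],
    [-26,26,-7.5],
    [-26,26.5,-7],
    [-25.5,27,-6],
    [-25,27.5,-6],
    [-24.5,28,-5],
  ],
  delta_rot=[
    [0.004,-0.027,0.024],
    [0.005,-0.026,0.024],
    [0.004,-0.027,0.024],
    [0.004,-0.026,0.024],
    [0.004,-0.027,0.025],
    [0.005,-0.027,0.024],
    [0.004,-0.026,0.024],
    [0.004,-0.027,0.024],
    [0.004,-0.027,0.024],
    [0.005,-0.026,0.024],
  ],
  grip=[87,87,87,87,87,87,87,87,87,87],
)

```text
time_s: 2.45
tcp_pos: [0.3915, -0.2898, 0.3294]
ee_rot: [[-0.961, -0.072, 0.267], [-0.072, 0.997, 0.009], [-0.267, -0.011, -0.964]]
wrist_force: [0.1, 0.1, 0.9]
gripper_width: 1.003
gripper_force: 0.0
```

Emit:
step_arm(
  linear=[
    [-24,28.5,-5],
    [-23,29,-4],
    [-22.5,30,-4],
    [-8.5,32.5,15],
    [-8.5,32.5,15],
    [-8.5,32.5,15],
    [-8.5,32.5,15],
    [-8.5,32.5,15],
    [-8.5,32.5,15],
    [-8.5,32.5,15],
  ],
  delta_rot=[
    [0.004,-0.027,0.024],
    [0.004,-0.026,0.024],
    [0.004,-0.027,0.025],
    [0,0,0],
    [0,0,0],
    [0,0,0],
    [0,0,0],
    [0,0,0],
    [0,0,0],
    [0,0,0],
  ],
  grip=[87,87,87,87,87,87,87,87,87,87],
)

```text
time_s: 3.7
tcp_pos: [0.5415, 0.0286, 0.2824]
ee_rot: [[-0.94, -0.0, 0.342], [0.0, 1.0, 0.001], [-0.342, 0.001, -0.94]]
wrist_force: [0.5, -1.2, 0.7]
gripper_width: 0.998
gripper_force: 0.0
```

```bash
python3 - <<'E'
from plan import *
s=sense();print(s["time_s"],s["tcp_pos"],s["ee_rot"],s["joints"],s["wrist_force"])
C={n:cap(n) for n in("side","top")}
for n in C: print(n,[(x["point"],x["score"]) for x in landmark_of(n,"stick_grip")][:2],[(x["point"],x["score"]) for x in silhouettes(n,"stick")][:2])
from ov import draw
Q=tool(0,19.5);T=np.array([.591,.06,.169]);M=[[T+Q[:,2]*-.059,T],[T-Q[:,2]*.059+Q[:,0]*.012,T+Q[:,2]*.03+Q[:,0]*.012]]
a=draw(C["side"],M,[(130,140,260,270)],3);b=draw(C["top"],M,[(180,120,310,250)],3)
cv2.imwrite("pics/near.png",np.hstack([a[0],b[0]]))
rows([(T-Q[:,2]*.04,Q),(T,Q)],87,mm=20)
E
```

```text
3.7 [0.5415 0.0286 0.2824] [[-0.9395 -0.      0.3425]
 [ 0.0002  1.      0.0006]
 [-0.3425  0.0006 -0.9395]] [  24.7078    1.5113  -24.2409   11.3416  -46.4767 -121.2519] [ 0.5454 -1.2055  0.7415]
side [([180.2, 207.5], 0.48)] [([384.6, 249.7], 0.49)]
top [] []
8
[[-1.6,6.6,16.8],[-1.7,6.6,16.9],[-1.7,6.6,16.8],[-1.7,6.6,16.8],[-1.8,6.6,16.8],[0,0,13.3],[0,0,13.4],[0.1,0,13.3]]
[[0,0.002,-0],[0,0.002,-0],[0,0.002,-0.001],[0,0.001,0],[0,0.002,-0],[0,0,-0],[0,0,-0],[0,0,-0]]
```

View pics/near.png

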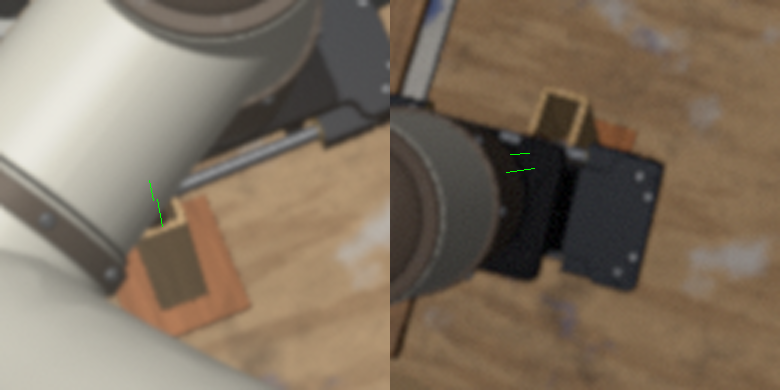

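The gripper hides the handle here, but the slot sits where the model puts it. Joint 6 is at -121, which leaves too little range for the turn to the pan, so I'll flip the tool by half a turn first.

Emit:
step_arm(
  linear=[
    [0,0,0],
    [0,0,0],
    [0,0,0],
    [0,0,0],
    [0,0,0],
    [0,0,0],
    [0,0,0],
    [0,0,0],
    [0,0,0],
  ],
  delta_rot=[
    [0,0,-0.1745],
    [0,0,-0.1745],
    [0,0,-0.1745],
    [0,0,-0.1745],
    [0,0,-0.1745],
    [0,0,-0.1745],
    [0,0,-0.1745],
    [0,0,-0.1745],
    [0,0,-0.1745],
  ],
  grip=[87,87,87,87,87,87,87,87,87],
)

```text
time_s: 5.12
tcp_pos: [0.5411, 0.0264, 0.2833]
ee_rot: [[0.003, -0.939, 0.343], [-1.0, -0.003, 0.0], [0.001, -0.343, -0.939]]
wrist_force: [0.3, -1.1, -0.5]
gripper_width: 0.999
gripper_force: 0.0
```

Emit:
step_arm(
  linear=[
    [0,0,0],
    [0,0,0],
    [0,0,0],
    [0,0,0],
    [0,0,0],
    [0,0,0],
    [0,0,0],
    [0,0,0],
    [0,0,0],
    [0,0,0],
  ],
  delta_rot=[
    [0,0,-0.1745],
    [0,0,-0.1745],
    [0,0,-0.1745],
    [0,0,-0.1745],
    [0,0,-0.1745],
    [0,0,-0.1745],
    [0,0,-0.1745],
    [0,0,-0.1745],
    [0,0,-0.1745],
    [0,0,0],
  ],
  grip=[87,87,87,87,87,87,87,87,87,87],
)

```text
time_s: 6.38
tcp_pos: [0.5412, 0.0265, 0.2832]
ee_rot: [[0.939, -0.004, 0.343], [-0.005, -1.0, 0.0], [0.343, -0.002, -0.939]]
wrist_force: [0.7, 0.3, -0.6]
gripper_width: 1.001
gripper_force: 0.0
```

```bash
python3 - <<'E'
from plan import *
s=sense();print(s["time_s"],s["tcp_pos"],s["ee_rot"],s["joints"],s["wrist_force"])
Q=tool(0,19.5,180);T=np.array([.591,.06,.169])
rows([(T-Q[:,2]*.04,Q),(T,Q)],87,mm=20)
E
```

```text
6.375 [0.5412 0.0265 0.2832] [[ 0.9393 -0.0041  0.343 ]
 [-0.0045 -1.      0.0003]
 [ 0.343  -0.0019 -0.9393]] [ 24.4926   1.4166 -24.2084  11.2713 -46.5452  58.7686] [ 0.6685  0.2788 -0.5945]
8
[[1.6,-6.7,16.9],[1.6,-6.7,16.8],[1.6,-6.7,16.9],[1.7,-6.7,16.9],[1.8,-6.6,16.8],[0,0,13.3],[0,0,13.4],[0,0,13.3]]
[[0,-0.002,-0.001],[0,-0.002,-0.001],[0,-0.002,-0.001],[0,-0.002,-0.001],[0,-0.002,-0.001],[0,0,0],[0,0,0],[0,0,0]]
```

Emit:
step_arm(
  linear=[
    [1.6,-9,5],
    [1.6,-9,15],
    [1.7,-9,20],
    [1.7,-6.5,22],
    [1.7,0,22],
    [0,0,13.4],
    [0,0,13.4],
    [0,0,13.3],
    [0,0,0],
  ],
  delta_rot=[
    [0,-0.002,-0.001],
    [0,-0.002,-0.001],
    [0,-0.002,-0.001],
    [0,-0.002,-0.001],
    [0,-0.002,-0.001],
    [0,0,0],
    [0,0,0],
    [0,0,0],
    [0,0,0],
  ],
  grip=[87,87,87,87,87,87,87,87,87],
)

```text
time_s: 7.5
tcp_pos: [0.5903, 0.0606, 0.1671]
ee_rot: [[0.944, 0.003, 0.331], [0.004, -1.0, -0.001], [0.331, 0.002, -0.944]]
wrist_force: [-0.1, 0.2, 0.2]
gripper_width: 1.0
gripper_force: 0.0
```

Emit:
step_arm(
  linear=[
    [0,0,0],
    [0,0,0],
    [0,0,0],
    [0,0,0],
    [0,0,0],
    [0,0,0],
  ],
  delta_rot=[
    [0,0,0],
    [0,0,0],
    [0,0,0],
    [0,0,0],
    [0,0,0],
    [0,0,0],
  ],
  grip=[40,10,10,10,10,10],
)

```text
time_s: 8.25
tcp_pos: [0.5907, 0.061, 0.1684]
ee_rot: [[0.943, 0.004, 0.333], [0.004, -1.0, 0.0], [0.333, 0.001, -0.943]]
wrist_force: [0.6, 0.3, -0.0]
gripper_width: 0.399
gripper_force: 0.0
```

Emit:
step_arm(
  linear=[
    [0,0,0],
    [0,0,0],
    [0,0,0],
    [0,0,0],
    [0,0,0],
  ],
  delta_rot=[
    [0,0,0],
    [0,0,0],
    [0,0,0],
    [0,0,0],
    [0,0,0],
  ],
  grip=[5,5,5,5,5],
)

```text
time_s: 8.88
tcp_pos: [0.5908, 0.061, 0.1684]
ee_rot: [[0.943, 0.004, 0.333], [0.004, -1.0, 0.0], [0.333, 0.001, -0.943]]
wrist_force: [0.3, 0.0, -0.9]
gripper_width: 0.16
gripper_force: 30.0
```

Emit:
step_arm(
  linear=[
    [1,0,-4],
    [0.5,0,-8],
    [0,0,-14],
    [0,0,-18],
    [0,0,-18],
    [0,0,-18],
    [0,0,-18],
    [0,0,-18],
    [0,0,-18],
    [0,0,-6],
  ],
  delta_rot=[
    [0,0,0],
    [0,0,0],
    [0,0,0],
    [0,0,0],
    [0,0,0],
    [0,0,0],
    [0,0,0],
    [0,0,0],
    [0,0,0],
    [0,0,0],
  ],
  grip=[5,5,5,5,5,5,5,5,5,5],
)

```text
time_s: 10.12
tcp_pos: [0.5455, 0.0611, 0.3031]
ee_rot: [[0.942, 0.004, 0.335], [0.004, -1.0, 0.002], [0.335, -0.001, -0.942]]
wrist_force: [0.2, -0.4, -1.1]
gripper_width: 0.159
gripper_force: 30.0
```

```bash
cat >> plan.py <<'E'
YAW=-72.; PAN=np.array([.637,-.267,.016])
PR=Ro.from_euler("z",YAW,degrees=True).as_matrix()
LT=.171
def pose(f,tilt=40,yaw=YAW):
    "TCP pose placing foot at pan-frame f (m)"
    Q=tool(yaw,tilt,180);return PAN+PR@np.array(f)-LT*Q[:,2],Q
E
python3 - <<'E'
from plan import *
s=sense();print(s["time_s"],s["tcp_pos"],s["joints"],s["wrist_force"],s["gripper_width"])
c=cap("side")
cv2.imwrite("pics/lift.png",c["img"][...,::-1])
for p in [(316.5,179.1),(331.3,156),(310.8,151.3),(303.5,168.2),(321.3,165.4),(337.9,171.6)]: print((PR.T@(atz(c,p,.030)-PAN)*1000).round(0)[:2])
print(pose((-.12,0,.12))[0],pose((0,0,0))[0])
p,R=rows([((.58,.0,.33),tool(-30,30,180)),pose((-.10,0,.11))],5,mm=30,deg=6)
E
```

```text
10.125 [0.5455 0.0611 0.3031] [ 28.276    1.7373 -21.0697  11.7745 -50.3384  55.771 ] [ 0.1835 -0.4462 -1.106 ] 0.15865312655664865
[-34. -20.]
[34. -0.]
[10. 41.]
[-34.  20.]
[-0. -3.]
[ 15. -39.]
[ 0.566  -0.0483  0.267 ] [ 0.603  -0.1625  0.147 ]
10
[[6.9,10.2,-2.3],[7.7,9.7,-1.8],[8.6,9.1,-1.1],[9.2,8.4,-0.6],[9.9,7.7,0],[10.5,6.8,0.6],[-1.7,7.8,9.6],[-1.2,7.4,9.9],[-1,6.9,10.3],[-0.7,6.4,10.7]]
[[-0.037,0.03,0.08],[-0.037,0.029,0.08],[-0.037,0.03,0.08],[-0.037,0.029,0.08],[-0.037,0.03,0.08],[-0.037,0.03,0.08],[-0.053,0.021,0.075],[-0.052,0.021,0.075],[-0.053,0.02,0.075],[-0.053,0.021,0.075]]
4
[[-0.4,5.9,11],[-0.3,5.4,11.2],[-0.1,4.8,11.5],[0,4.1,11.8]]
[[-0.052,0.021,0.075],[-0.053,0.021,0.076],[-0.052,0.021,0.075],[-0.053,0.02,0.075]]
```

View pics/lift.png

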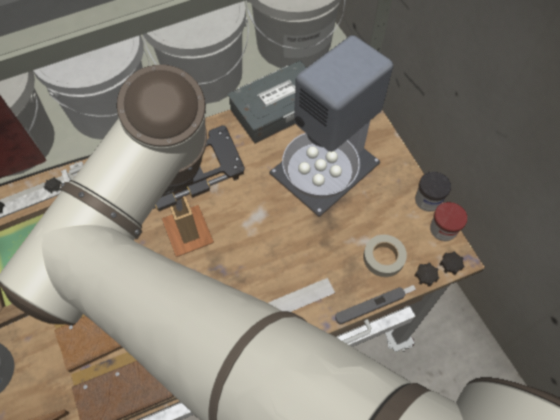

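The picture shows the stick lifted out of the slot. The six balls lie as in the model, in a ring with one in the middle at pixel (321,165). Next I'll swing to the entry point.

Emit:
step_arm(
  linear=[
    [7,10,-2],
    [8,9.5,-2],
    [8.5,9,-1],
    [9,8.5,-0.5],
    [10,7.5,0],
    [10.5,7,0.5],
    [-1.5,8,9.5],
    [-1,7.5,10],
    [-1,7,10.5],
    [-0.5,6.5,10.5],
  ],
  delta_rot=[
    [-0.037,0.03,0.08],
    [-0.037,0.03,0.08],
    [-0.037,0.03,0.08],
    [-0.037,0.03,0.08],
    [-0.037,0.03,0.08],
    [-0.037,0.03,0.08],
    [-0.053,0.02,0.075],
    [-0.053,0.02,0.075],
    [-0.053,0.02,0.075],
    [-0.053,0.02,0.075],
  ],
  grip=[5,5,5,5,5,5,5,5,5,5],
)

```text
time_s: 11.42
tcp_pos: [0.5761, -0.0344, 0.2906]
ee_rot: [[0.523, -0.779, 0.345], [-0.632, -0.626, -0.457], [0.572, 0.021, -0.82]]
wrist_force: [0.3, 0.3, -1.9]
gripper_width: 0.164
gripper_force: 30.0
```

Emit:
step_arm(
  linear=[
    [-0.5,6,11],
    [0,5.5,11],
    [0,5,11.5],
    [0,4,12],
    [0,0,0],
    [0,0,0],
  ],
  delta_rot=[
    [-0.053,0.02,0.075],
    [-0.053,0.02,0.075],
    [-0.053,0.02,0.075],
    [-0.053,0.02,0.075],
    [0,0,0],
    [0,0,0],
  ],
  grip=[5,5,5,5,5,5],
)

```text
time_s: 12.18
tcp_pos: [0.5723, -0.068, 0.2554]
ee_rot: [[0.241, -0.951, 0.193], [-0.73, -0.309, -0.61], [0.64, 0.006, -0.768]]
wrist_force: [1.0, -0.5, -0.6]
gripper_width: 0.154
gripper_force: 30.0
```

```bash
python3 - <<'E'
from plan import *
s=sense();print(s["time_s"],s["tcp_pos"],s["joints"],s["wrist_force"],s["gripper_width"]);print(pose((-.1,0,.11)),np.array(s["ee_rot"]))
f=np.array(s["tcp_pos"])+np.array(s["ee_rot"])[:,2]*LT; print("foot pan",PR.T@(f-PAN))
C={n:cap(n) for n in("side","top")}
from ov import draw
M=[[np.array(s["tcp_pos"])-np.array(s["ee_rot"])[:,2]*.05,f]]
a=draw(C["side"],M,[(210,80,340,230)],3);b=draw(C["top"],M,[(300,110,430,260)],3)
cv2.imwrite("pics/entry.png",np.hstack([a[0],b[0]]))
for n in C: print(n,proj(C[n],f),[(x["point"],x["score"]) for x in landmark_of(n,"stick_foot")][:2])
rows([pose((-.03,0,.065)),pose((-.02,0,.02)),pose((-.02,0,.005))],5,mm=15)
E
```

```text
12.175 [ 0.5723 -0.068   0.2554] [ 25.0849  13.9163 -31.3654  46.5882 -60.8419 -36.4231] [ 1.0165 -0.5077 -0.5908] 0.1542795726112644
(array([ 0.5721, -0.0674,  0.257 ]), array([[ 0.2367, -0.9511,  0.1986],
       [-0.7286, -0.309 , -0.6113],
       [ 0.6428,  0.    , -0.766 ]])) [[ 0.2414 -0.951   0.1932]
 [-0.7296 -0.3091 -0.61  ]
 [ 0.6398  0.0063 -0.7685]]
foot pan [-0.0998 -0.0008  0.108 ]
side [289.4159 167.8414] [([290.6, 168.3], 0.56), ([335.9, 169.7], 0.16)]
top [333.4696 197.2285] [([335.1, 196.4], 0.85)]
10
[[4.2,-0.1,13],[4.2,0,13],[4.1,-0.1,13.1],[4.2,-0.1,13],[4.2,0,13],[4.1,-0.1,13],[-5.3,0,10.2],[-5.3,0,10.3],[-5.4,0,10.2],[-5.3,0,10.2]]
[[0.001,0.001,0],[0,0,0.001],[0.001,0.001,0],[0.001,0,0.001],[0.001,0.001,0],[0,0.001,0.001],[0,0,-0],[0,0,-0],[0,0,-0],[0,0,-0]]
1
[[-9.6,0,11.5]]
[[0,0,-0]]
```

View pics/entry.png

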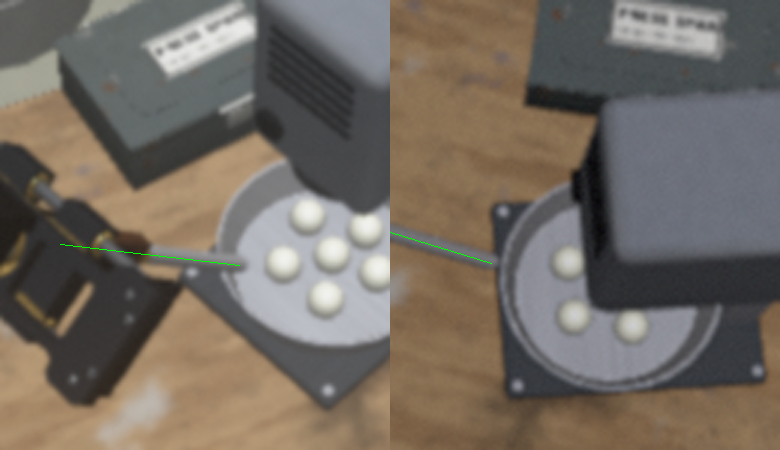

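The foot shows within about 2 px of the prediction, at (290,168) in side and (335,196) in top, just outside the rim. I'm going in.

Emit:
step_arm(
  linear=[
    [4,0,13],
    [4,0,13],
    [4,0,13],
    [4,0,13],
    [4,0,13],
    [3,0,11],
    [-5.5,0,10],
    [-5.5,0,10],
    [-5.5,0,9.5],
    [0,0,0],
  ],
  delta_rot=[
    [0.001,0.001,0],
    [0.001,0.001,0],
    [0.001,0.001,0],
    [0.001,0.001,0],
    [0.001,0,0],
    [0.001,0,0],
    [0,0,0],
    [0,0,0],
    [0,0,0],
    [0,0,0],
  ],
  grip=[5,5,5,5,5,5,5,5,5,5],
)

```text
time_s: 13.62
tcp_pos: [0.5939, -0.1378, 0.1774]
ee_rot: [[0.241, -0.95, 0.197], [-0.727, -0.311, -0.612], [0.643, 0.004, -0.766]]
wrist_force: [-0.1, -0.3, -1.7]
gripper_width: 0.157
gripper_force: 30.0
```

```bash
sed -i 's/^LT=.*/LT=.173/' plan.py; python3 - <<'E'
from plan import *
s=sense();print(s["time_s"],s["tcp_pos"],s["wrist_force"],s["gripper_width"])
f=np.array(s["tcp_pos"])+np.array(s["ee_rot"])[:,2]*LT; print("foot pan",PR.T@(f-PAN)*1000)
rows([pose((-.022,0,.018)),pose((-.020,0,.006)),pose((0,0,.006))],5,mm=5)
E
```

```text
13.625 [ 0.5939 -0.1378  0.1774] [-0.1297 -0.3452 -1.7496] 0.15694598565601034
foot pan [-24.9691  -1.3779  28.9176]
10
[[-1.5,-0.4,3.4],[-1.6,-0.3,3.4],[-1.5,-0.4,3.5],[-2.1,0,3.5],[-2,0,3.5],[-2.1,0,3.4],[3.1,0,2.6],[3,0,2.6],[3.1,0,2.5],[3,0,2.6]]
[[0.001,0,0.002],[0,0,0.001],[0.001,-0.001,0.002],[0,0,-0],[0,0,-0],[0,0,-0],[0,0,-0],[0,0,-0],[0,0,-0],[0,0,-0]]
1
[[3.1,0,2.6]]
[[0,0,-0]]
```

Emit:
step_arm(
  linear=[
    [-1.5,-0.5,3.5],
    [-1.5,-0.5,3.5],
    [-1.5,-0.5,3.5],
    [-2,0,3.5],
    [-2,0,3.5],
    [-2,0,3.5],
    [0,0,0],
  ],
  delta_rot=[
    [0,0,0.001],
    [0,0,0.001],
    [0,0,0.001],
    [0,0,0],
    [0,0,0],
    [0,0,0],
    [0,0,0],
  ],
  grip=[5,5,5,5,5,5,5],
)

```text
time_s: 14.5
tcp_pos: [0.5973, -0.1424, 0.1554]
ee_rot: [[0.237, -0.951, 0.198], [-0.728, -0.309, -0.612], [0.643, 0.001, -0.766]]
wrist_force: [0.2, 0.4, -2.0]
gripper_width: 0.157
gripper_force: 30.0
```

Emit:
step_arm(
  linear=[
    [3,0,2.5],
    [3,0,2.5],
    [3,0,2.5],
    [3,0,2.5],
    [3,0,2.5],
    [0,0,0],
  ],
  delta_rot=[
    [0,0,0],
    [0,0,0],
    [0,0,0],
    [0,0,0],
    [0,0,0],
    [0,0,0],
  ],
  grip=[5,5,5,5,5,5],
)

```text
time_s: 15.25
tcp_pos: [0.6036, -0.1612, 0.1558]
ee_rot: [[0.236, -0.951, 0.199], [-0.728, -0.309, -0.612], [0.643, -0.0, -0.766]]
wrist_force: [-0.6, -0.2, -0.7]
gripper_width: 0.159
gripper_force: 30.0
```

```bash
python3 - <<'E'
from plan import *
s=sense();print(s["time_s"],s["tcp_pos"],s["wrist_force"],s["gripper_width"])
f=np.array(s["tcp_pos"])+np.array(s["ee_rot"])[:,2]*LT; print("foot pan",PR.T@(f-PAN)*1000)
c=cap("side");print(proj(c,f),[(x["point"],x["score"]) for x in landmark_of("side","stick_foot")][:2])
from ov import draw
M=[[np.array(s["tcp_pos"]),f]]
cv2.imwrite("pics/in.png",draw(c,M,[(230,90,400,220)],4)[0])
E
```

```text
15.25 [ 0.6036 -0.1612  0.1558] [-0.615  -0.2045 -0.7311] 0.15917021747357535
foot pan [0.3473 0.8591 7.4074]
[320.1545 166.012 ] [([325.5, 166.4], 0.57), ([307.8, 165.9], 0.38)]
```

View pics/in.png

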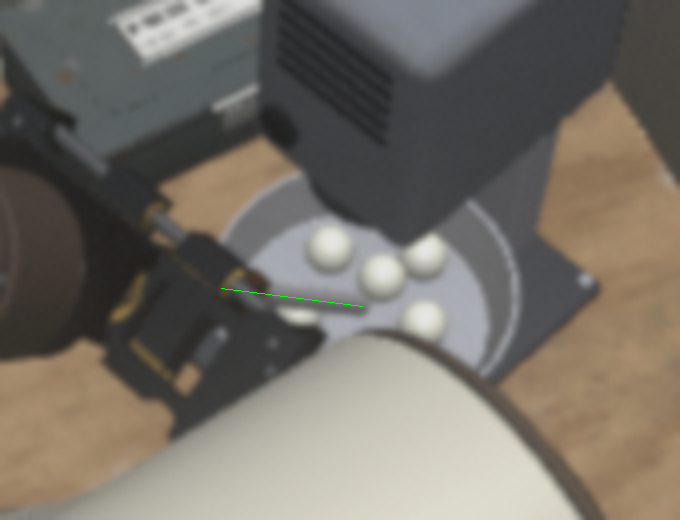

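The foot is inside at the middle, near pixel (320,166), with the centre ball pushed aside. Now I'll lower it gently.

Emit:
step_arm(
  linear=[
    [-0.64,0,0.77],
    [-0.64,0,0.77],
    [-0.64,0,0.77],
    [-0.64,0,0.77],
    [0,0,0],
  ],
  delta_rot=[
    [0,0,0],
    [0,0,0],
    [0,0,0],
    [0,0,0],
    [0,0,0],
  ],
  grip=[5,5,5,5,5],
)

```text
time_s: 15.98
tcp_pos: [0.6036, -0.1609, 0.1517]
ee_rot: [[0.237, -0.951, 0.199], [-0.728, -0.309, -0.612], [0.643, 0.0, -0.766]]
wrist_force: [-0.4, 0.0, -1.2]
gripper_width: 0.154
gripper_force: 30.0
```

Emit:
step_arm(
  linear=[
    [-0.64,0,0.77],
    [0,0,0],
  ],
  delta_rot=[
    [0,0,0],
    [0,0,0],
  ],
  grip=[5,5],
)

```text
time_s: 16.23
tcp_pos: [0.6036, -0.1609, 0.1508]
ee_rot: [[0.237, -0.951, 0.199], [-0.728, -0.309, -0.612], [0.643, -0.0, -0.766]]
wrist_force: [0.8, 0.1, -1.3]
gripper_width: 0.158
gripper_force: 30.0
```

Emit:
step_arm(
  linear=[
    [-0.64,0,0.77],
    [0,0,0],
  ],
  delta_rot=[
    [0,0,0],
    [0,0,0],
  ],
  grip=[5,5],
)

```text
time_s: 16.48
tcp_pos: [0.6036, -0.1609, 0.1498]
ee_rot: [[0.237, -0.951, 0.199], [-0.728, -0.309, -0.612], [0.643, -0.0, -0.766]]
wrist_force: [-0.3, -0.0, -1.5]
gripper_width: 0.158
gripper_force: 30.0
```

Emit:
step_arm(
  linear=[
    [-0.64,0,0.77],
    [0,0,0],
  ],
  delta_rot=[
    [0,0,0],
    [0,0,0],
  ],
  grip=[5,5],
)

```text
time_s: 16.73
tcp_pos: [0.6035, -0.1609, 0.1488]
ee_rot: [[0.237, -0.951, 0.199], [-0.728, -0.309, -0.612], [0.643, -0.0, -0.766]]
wrist_force: [0.0, -0.0, -1.2]
gripper_width: 0.154
gripper_force: 30.0
```

Emit:
step_arm(
  linear=[
    [-0.64,0,0.77],
    [0,0,0],
  ],
  delta_rot=[
    [0,0,0],
    [0,0,0],
  ],
  grip=[5,5],
)

```text
time_s: 16.98
tcp_pos: [0.6037, -0.1609, 0.1479]
ee_rot: [[0.236, -0.951, 0.199], [-0.728, -0.309, -0.612], [0.644, -0.0, -0.765]]
wrist_force: [-0.6, -0.2, -0.9]
gripper_width: 0.16
gripper_force: 30.0
```

Emit:
step_arm(
  linear=[
    [-0.64,0,0.77],
    [0,0,0],
  ],
  delta_rot=[
    [0,0,0],
    [0,0,0],
  ],
  grip=[5,5],
)

```text
time_s: 17.23
tcp_pos: [0.604, -0.161, 0.1475]
ee_rot: [[0.236, -0.951, 0.2], [-0.728, -0.309, -0.612], [0.644, -0.001, -0.765]]
wrist_force: [0.7, -0.6, 1.1]
gripper_width: 0.16
gripper_force: 30.0
```

Emit:
step_arm(
  linear=[
    [-0.32,0,0.38],
    [0,0,0],
    [0,0,0],
  ],
  delta_rot=[
    [0,0,0],
    [0,0,0],
    [0,0,0],
  ],
  grip=[5,5,5],
)

```text
time_s: 17.6
tcp_pos: [0.6041, -0.1609, 0.1472]
ee_rot: [[0.236, -0.951, 0.2], [-0.728, -0.309, -0.612], [0.644, -0.001, -0.765]]
wrist_force: [1.0, 0.7, 3.0]
gripper_width: 0.159
gripper_force: 30.0
```

```bash
python3 - <<'E'
from plan import *
s=sense();print(s["time_s"],s["tcp_pos"],s["wrist_force"],s["gripper_width"])
f=np.array(s["tcp_pos"])+np.array(s["ee_rot"])[:,2]*.1715; print("foot pan",PR.T@(f-PAN)*1000)
c=cap("side");print(proj(c,f),[(x["point"],x["score"]) for x in landmark_of("side","stick_foot")][:2])
R=np.array(s["ee_rot"]);p=np.array(s["tcp_pos"])
# circle from pan frame: foot (r cos a, r sin a), start a=0, move out then ccw, fixed orientation
r=.027;tg=[]
def off(x,y): return (p+PR@np.array([x,y,0]),R)
T=[off(-r/2,0),off(-r,0)]+[off(r*np.cos(a),r*np.sin(a)) for a in np.radians(180+np.arange(1,25)*15)]
rows(T,5,start=(p,R),mm=50)
E
```

```text
17.6 [ 0.6041 -0.1609  0.1472] [0.9836 0.6678 3.0394] 0.15905948210135828
foot pan [-0.5454  1.7072  0.0028]
[319.3983 167.8193] [([320.6, 167.1], 0.57)]
10
[[-10.3,0,-8.7],[-10.4,0,-8.7],[0.8,7,0.6],[2,6.5,1.7],[3.3,5.6,2.8],[4.3,4.3,3.6],[5,2.7,4.2],[5.3,0.9,4.5],[5.4,-0.9,4.5],[4.9,-2.7,4.2]]
[[0,0,0],[0,0,0],[0,0,0],[0,0,0],[0,0,0],[0,0,0],[0,0,0],[0,0,0],[0,0,0],[0,0,0]]
10
[[4.3,-4.3,3.6],[3.3,-5.6,2.8],[2.1,-6.5,1.7],[0.7,-7,0.6],[-0.8,-7,-0.6],[-2,-6.5,-1.7],[-3.3,-5.6,-2.8],[-4.3,-4.3,-3.6],[-5,-2.7,-4.2],[-5.3,-0.9,-4.5]]
[[0,0,0],[0,0,0],[0,0,0],[0,0,0],[0,0,0],[0,0,0],[0,0,0],[0,0,0],[0,0,0],[0,0,0]]
6
[[-5.4,0.9,-4.5],[-4.9,2.7,-4.2],[-4.3,4.3,-3.6],[-3.3,5.6,-2.8],[-2.1,6.5,-1.7],[-0.7,7,-0.6]]
[[0,0,0],[0,0,0],[0,0,0],[0,0,0],[0,0,0],[0,0,0]]
```

Emit:
step_arm(
  linear=[
    [-5.2,0.5,-4.35],
    [-5.2,0.5,-4.35],
    [-5.2,0.5,-4.35],
    [-5.2,0,-4.35],
    [0.8,7,0.6],
    [2.1,6.5,1.7],
    [3.3,5.6,2.8],
    [4.3,4.3,3.6],
    [5,2.7,4.2],
    [5.35,0.9,4.5],
  ],
  delta_rot=[
    [0,0,0],
    [0,0,0],
    [0,0,0],
    [0,0,0],
    [0,0,0],
    [0,0,0],
    [0,0,0],
    [0,0,0],
    [0,0,0],
    [0,0,0],
  ],
  grip=[5,5,5,5,5,5,5,5,5,5],
)

```text
time_s: 18.95
tcp_pos: [0.576, -0.1707, 0.1463]
ee_rot: [[0.236, -0.951, 0.198], [-0.728, -0.308, -0.612], [0.644, 0.001, -0.765]]
wrist_force: [-2.1, 3.4, 4.7]
gripper_width: 0.157
gripper_force: 30.0
```

Emit:
step_arm(
  linear=[
    [5.35,-0.9,4.5],
    [5,-2.7,4.2],
    [4.3,-4.3,3.6],
    [3.3,-5.6,2.8],
    [2.1,-6.5,1.7],
    [0.8,-7,0.6],
    [-0.8,-7,-0.6],
    [-2.1,-6.5,-1.7],
    [-3.3,-5.6,-2.8],
    [-4.3,-4.3,-3.6],
  ],
  delta_rot=[
    [0,0,0],
    [0,0,0],
    [0,0,0],
    [0,0,0],
    [0,0,0],
    [0,0,0],
    [0,0,0],
    [0,0,0],
    [0,0,0],
    [0,0,0],
  ],
  grip=[5,5,5,5,5,5,5,5,5,5],
)

```text
time_s: 20.2
tcp_pos: [0.6294, -0.1661, 0.1464]
ee_rot: [[0.237, -0.951, 0.2], [-0.728, -0.31, -0.611], [0.643, -0.001, -0.766]]
wrist_force: [-0.5, -1.9, 1.0]
gripper_width: 0.159
gripper_force: 30.0
```

```bash
cat > chk.py <<'E'
from plan import *
s=sense();print(s["time_s"],s["tcp_pos"],s["wrist_force"],s["gripper_width"],s["ee_rot"][2])
f=np.array(s["tcp_pos"])+np.array(s["ee_rot"])[:,2]*.1715; print("foot pan",PR.T@(f-PAN)*1000)
c=cap("side");print(proj(c,f),[(x["point"],x["score"]) for x in landmark_of("side","stick_foot")][:2])
for x in landmark_of("side","ball_0"):
    print((PR.T@(atz(c,x["point"],.030)-PAN)*1000).round(0)[:2],x["score"])
E
python3 chk.py
```

```text
20.2 [ 0.6294 -0.1661  0.1464] [-0.5273 -1.9204  1.0395] 0.15851588778271494 [ 0.643  -0.001  -0.7659]
foot pan [11.9313 24.2185 -0.9668]
[316.1146 158.9119] []
[30. 39.] 0.6
[48.  0.] 0.51
[ 6. 47.] 0.47
[ 35. -40.] 0.4
```

Emit:
step_arm(
  linear=[
    [-5,-2.7,-4.2],
    [-5.35,-0.9,-4.5],
    [-5.35,0.9,-4.5],
    [-5,2.7,-4.2],
    [-4.3,4.3,-3.6],
    [-3.3,5.6,-2.8],
    [-2.1,6.5,-1.7],
    [-0.8,7,-0.6],
    [0.8,7,0.6],
    [2.1,6.5,1.7],
  ],
  delta_rot=[
    [0,0,0],
    [0,0,0],
    [0,0,0],
    [0,0,0],
    [0,0,0],
    [0,0,0],
    [0,0,0],
    [0,0,0],
    [0,0,0],
    [0,0,0],
  ],
  grip=[5,5,5,5,5,5,5,5,5,5],
)

```text
time_s: 21.6
tcp_pos: [0.5816, -0.1435, 0.1464]
ee_rot: [[0.236, -0.951, 0.199], [-0.728, -0.309, -0.612], [0.643, -0.0, -0.766]]
wrist_force: [1.0, 1.6, 1.9]
gripper_width: 0.158
gripper_force: 30.0
```

```bash
python3 chk.py
```

```text
21.6 [ 0.5816 -0.1435  0.1464] [0.9834 1.6479 1.8967] 0.1575216149842476 [ 0.6433 -0.0002 -0.7656]
foot pan [-24.1973 -14.5035  -0.8619]
[317.1911 178.5636] [([317.1, 178.6], 0.72)]
[ 3. 51.] 0.69
[ 27. -36.] 0.56
[43. -4.] 0.52
[24. 36.] 0.52
[-29. -46.] 0.5
[-62.   7.] 0.37
```

Emit:
step_arm(
  linear=[
    [3.3,5.6,2.8],
    [4.3,4.3,3.6],
    [5,2.7,4.2],
    [5.35,0.9,4.5],
    [5.35,-0.9,4.5],
    [5,-2.7,4.2],
    [4.3,-4.3,3.6],
    [3.3,-5.6,2.8],
    [2.1,-6.5,1.7],
    [0.8,-7,0.6],
  ],
  delta_rot=[
    [0,0,0],
    [0,0,0],
    [0,0,0],
    [0,0,0],
    [0,0,0],
    [0,0,0],
    [0,0,0],
    [0,0,0],
    [0,0,0],
    [0,0,0],
  ],
  grip=[5,5,5,5,5,5,5,5,5,5],
)

```text
time_s: 23.0
tcp_pos: [0.611, -0.1873, 0.1463]
ee_rot: [[0.237, -0.951, 0.199], [-0.728, -0.309, -0.612], [0.643, 0.0, -0.766]]
wrist_force: [0.3, -1.2, 1.3]
gripper_width: 0.158
gripper_force: 30.0
```

Emit:
step_arm(
  linear=[
    [-0.8,-7,-0.6],
    [-2.1,-6.5,-1.7],
    [-3.3,-5.6,-2.8],
    [-4.3,-4.3,-3.6],
    [-5,-2.7,-4.2],
    [-5.35,-0.9,-4.5],
    [-5.35,0.9,-4.5],
    [-5,2.7,-4.2],
    [-4.3,4.3,-3.6],
    [-3.3,5.6,-2.8],
  ],
  delta_rot=[
    [0,0,0],
    [0,0,0],
    [0,0,0],
    [0,0,0],
    [0,0,0],
    [0,0,0],
    [0,0,0],
    [0,0,0],
    [0,0,0],
    [0,0,0],
  ],
  grip=[5,5,5,5,5,5,5,5,5,5],
)

```text
time_s: 24.25
tcp_pos: [0.6079, -0.134, 0.1465]
ee_rot: [[0.237, -0.951, 0.201], [-0.728, -0.31, -0.611], [0.643, -0.001, -0.766]]
wrist_force: [1.8, 1.1, 0.6]
gripper_width: 0.16
gripper_force: 30.0
```

```bash
python3 chk.py
```

```text
24.25 [ 0.6079 -0.134   0.1465] [1.7605 1.1175 0.5976] 0.15958084697737607 [ 0.6428 -0.0014 -0.766 ]
foot pan [-25.2104  13.7173  -0.8504]
[307.9153 171.1559] [([307.6, 170.8], 0.73)]
[25. 30.] 0.58
[ 4. 51.] 0.57
[51. -9.] 0.49
[ 32. -38.] 0.49
```

Emit:
step_arm(
  linear=[
    [-2.3,6.5,-1.45],
    [-0.8,7,-0.6],
    [0.8,7,0.6],
    [2.1,6.5,1.7],
    [3.3,5.6,2.8],
    [4.3,4.3,3.6],
    [5,2.7,4.2],
    [5.35,0.9,4.5],
    [5.35,-0.9,4.5],
    [5,-2.7,4.2],
  ],
  delta_rot=[
    [0,0,0],
    [0,0,0],
    [0,0,0],
    [0,0,0],
    [0,0,0],
    [0,0,0],
    [0,0,0],
    [0,0,0],
    [0,0,0],
    [0,0,0],
  ],
  grip=[5,5,5,5,5,5,5,5,5,5],
)

```text
time_s: 25.65
tcp_pos: [0.5827, -0.1835, 0.146]
ee_rot: [[0.235, -0.952, 0.195], [-0.727, -0.306, -0.614], [0.645, 0.003, -0.764]]
wrist_force: [-1.3, 0.5, 5.2]
gripper_width: 0.162
gripper_force: 30.0
```

Emit:
step_arm(
  linear=[
    [4.3,-4.3,3.6],
    [3.3,-5.6,2.8],
    [2.1,-6.5,1.7],
    [0.8,-7,0.6],
    [-0.8,-7,-0.6],
    [-2.1,-6.5,-1.7],
    [-3.3,-5.6,-2.8],
    [-4.3,-4.3,-3.6],
    [-5,-2.7,-4.2],
    [-5.35,-0.9,-4.5],
  ],
  delta_rot=[
    [0,0,0],
    [0,0,0],
    [0,0,0],
    [0,0,0],
    [0,0,0],
    [0,0,0],
    [0,0,0],
    [0,0,0],
    [0,0,0],
    [0,0,0],
  ],
  grip=[5,5,5,5,5,5,5,5,5,5],
)

```text
time_s: 26.9
tcp_pos: [0.6283, -0.152, 0.1461]
ee_rot: [[0.237, -0.951, 0.2], [-0.728, -0.31, -0.611], [0.643, -0.001, -0.766]]
wrist_force: [0.2, -1.5, 1.1]
gripper_width: 0.156
gripper_force: 30.0
```

Emit:
step_arm(
  linear=[
    [-5.35,0.9,-4.5],
    [-5,2.7,-4.2],
    [-4.3,4.3,-3.6],
    [-3.3,5.6,-2.8],
    [-2.1,6.5,-1.7],
    [-0.8,7,-0.6],
    [0.8,7,0.6],
    [2.1,6.5,1.7],
    [3.3,5.6,2.8],
    [4.3,4.3,3.6],
  ],
  delta_rot=[
    [0,0,0],
    [0,0,0],
    [0,0,0],
    [0,0,0],
    [0,0,0],
    [0,0,0],
    [0,0,0],
    [0,0,0],
    [0,0,0],
    [0,0,0],
  ],
  grip=[5,5,5,5,5,5,5,5,5,5],
)

```text
time_s: 28.15
tcp_pos: [0.5753, -0.1563, 0.1461]
ee_rot: [[0.236, -0.951, 0.199], [-0.728, -0.309, -0.612], [0.643, 0.0, -0.766]]
wrist_force: [0.8, 1.0, 2.2]
gripper_width: 0.16
gripper_force: 30.0
```

```bash
python3 chk.py
```

```text
28.15 [ 0.5753 -0.1563  0.1461] [0.8276 0.988  2.1679] 0.15961357414916486 [ 0.6434  0.     -0.7656]
foot pan [-13.977  -24.4844  -1.2446]
[323.5716 178.704 ] [([322.3, 178.0], 0.69)]
[-1. 49.] 0.62
[40. -0.] 0.59
[23. 31.] 0.52
[ 29. -39.] 0.41
```

Emit:
step_arm(
  linear=[
    [5,2.7,4.2],
    [5.35,0.9,4.5],
    [5.35,-0.9,4.5],
    [5,-2.7,4.2],
    [4.3,-4.3,3.6],
    [3.3,-5.6,2.8],
    [2.1,-6.5,1.7],
    [0.8,-7,0.6],
    [-0.8,-7,-0.6],
    [0,0,0],
  ],
  delta_rot=[
    [0,0,0],
    [0,0,0],
    [0,0,0],
    [0,0,0],
    [0,0,0],
    [0,0,0],
    [0,0,0],
    [0,0,0],
    [0,0,0],
    [0,0,0],
  ],
  grip=[5,5,5,5,5,5,5,5,5,5],
)

```text
time_s: 29.55
tcp_pos: [0.6189, -0.1824, 0.1463]
ee_rot: [[0.238, -0.95, 0.203], [-0.729, -0.312, -0.61], [0.642, -0.003, -0.766]]
wrist_force: [-0.2, 3.0, 2.9]
gripper_width: 0.162
gripper_force: 30.0
```

```bash
python3 chk.py; python3 - <<'E'
from plan import *
rows([pose((.015,0.005,.045)),pose((-.10,0,.13))],5,mm=18)
E
```

```text
29.55 [ 0.6189 -0.1824  0.1463] [-0.2095  3.0204  2.8834] 0.16227696681046958 [ 0.6425 -0.0029 -0.7663]
foot pan [24.1597  9.7187 -1.1686]
[324.4035 159.6881] [([327.8, 160.5], 0.58)]
[18.  4.] 0.71
[49. -5.] 0.59
[ 0. 51.] 0.56
[-12.  -9.] 0.55
10
[[7.5,0.9,-14.3],[7.4,0.9,-14.3],[7.5,0.9,-14.3],[-4.2,0.6,-17.4],[-4.2,0.6,-17.4],[-4.1,0.7,-17.3],[-4.2,0.6,-17.4],[-4.2,0.6,-17.4],[-4.2,0.6,-17.4],[-4.2,0.7,-17.3]]
[[-0.001,0,0],[-0.001,0,0],[-0.001,0,0.001],[0,0,-0],[0,0,-0],[0,0,-0],[0,0,-0],[0,0,-0],[0,0,-0],[0,0,-0]]
1
[[-4.2,0.6,-17.4]]
[[0,0,-0]]
```

Emit:
step_arm(
  linear=[
    [3,0,-3.8],
    [4,0,-5],
    [7.5,0.5,-10],
    [7.5,1,-14],
    [5,1,-14],
    [-4,0.5,-17.5],
    [-4,0.5,-17.5],
    [-4,0.5,-17.5],
    [-4,0.5,-17.5],
    [-4,0.5,-17.5],
  ],
  delta_rot=[
    [0,0,0],
    [0,0,0],
    [0,0,0],
    [0,0,0],
    [0,0,0],
    [0,0,0],
    [0,0,0],
    [0,0,0],
    [0,0,0],
    [0,0,0],
  ],
  grip=[5,5,5,5,5,5,5,5,5,5],
)

```text
time_s: 30.95
tcp_pos: [0.5867, -0.1076, 0.2541]
ee_rot: [[0.237, -0.951, 0.199], [-0.728, -0.309, -0.612], [0.643, -0.0, -0.766]]
wrist_force: [-0.1, -0.3, -1.3]
gripper_width: 0.16
gripper_force: 30.0
```

Emit:
step_arm(
  linear=[
    [-4,0.5,-17.5],
    [-4,0.5,-17.5],
    [-4,0.5,-17.5],
    [0,0,0],
    [0,0,0],
  ],
  delta_rot=[
    [0,0,0],
    [0,0,0],
    [0,0,0],
    [0,0,0],
    [0,0,0],
  ],
  grip=[5,5,5,5,5],
)

```text
time_s: 31.58
tcp_pos: [0.5721, -0.0683, 0.2855]
ee_rot: [[0.237, -0.951, 0.198], [-0.728, -0.309, -0.612], [0.643, 0.001, -0.766]]
wrist_force: [0.8, -0.5, -1.7]
gripper_width: 0.159
gripper_force: 30.0
```

```bash
python3 chk.py; python3 - <<'E'
from plan import *
s=sense();R=np.array(s["ee_rot"]);p=np.array(s["tcp_pos"]);f=p+R[:,2]*.1715
C={n:cap(n) for n in("side","top")}
from ov import draw
M=[[p-R[:,2]*.05,f]]
a=draw(C["side"],M,[(210,80,370,230)],2.5);b=draw(C["top"],M,[(270,110,430,260)],2.5)
cv2.imwrite("pics/out.png",np.hstack([a[0],b[0]]))
P={n:landmark_of(n,"stick_foot") for n in C}
print({n:(P[n][0]["point"],P[n][0]["score"]) if P[n] else 0 for n in P})
if all(P.values()):
    q,e=tri(C["side"],P["side"][0]["point"],C["top"],P["top"][0]["point"]);print("foot in tool",R.T@(q-p)*1000,e)
# to above slot, stick upright, slot frame yaw 0
Q=tool(0,0,180); 
rows([((.59,.0,.36),tool(-30,20,180)),((.632,.06,.32),Q)],5,mm=30,deg=6)
E
```

```text
31.575 [ 0.5721 -0.0683  0.2855] [ 0.7872 -0.5233 -1.6615] 0.15940411385585154 [ 0.6432  0.0006 -0.7657]
foot pan [-98.7606  -0.3809 138.1815]
[289.8665 159.    ] [([294.1, 157.0], 0.78)]
[ 42. -32.] 0.6
[-57.   2.] 0.55
[ -73. -239.] 0.49
[-33. -50.] 0.47
[ 2. 51.] 0.43
[24. 38.] 0.43
[41. -7.] 0.4
{'side': ([292.7, 157.4], 0.86), 'top': ([336.6, 193.2], 0.66)}
foot in tool [  6.1372   2.5471 168.8614] 0.0022479644811353133
10
[[0.3,-4.7,-11.9],[0.1,-5.3,-11.7],[0.2,-5.8,-11.5],[0.1,-6.3,-11.2],[0.2,-6.8,-10.8],[0.3,-7.3,-10.6],[0.5,-7.7,-10.2],[0.7,-8.1,-9.9],[-1.3,-12.2,6.6],[0.2,-12.1,6.9]]
[[0.046,-0.042,-0.08],[0.046,-0.041,-0.08],[0.046,-0.042,-0.079],[0.047,-0.042,-0.08],[0.046,-0.042,-0.08],[0.046,-0.041,-0.08],[0.046,-0.042,-0.079],[0.046,-0.042,-0.08],[0.015,-0.057,-0.086],[0.015,-0.057,-0.087]]
4
[[1.6,-11.9,6.9],[3,-11.6,7],[4.3,-11.2,7],[5.8,-10.7,6.9]]
[[0.016,-0.056,-0.086],[0.015,-0.057,-0.087],[0.015,-0.057,-0.086],[0.015,-0.057,-0.086]]
```

View pics/out.png

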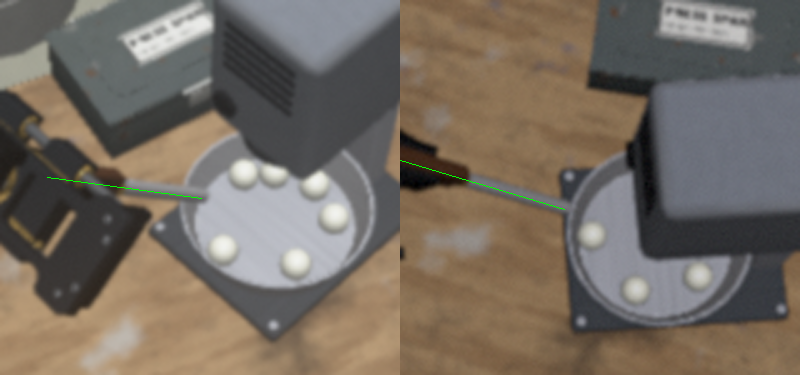

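All six balls are in the pan and all have been shifted. The stick is out over the rim, its foot at (293,157) in side, turned about 2° in the grip. Now back to the slot.

```bash
python3 - <<'E'
from plan import *
Q=tool(0,10,180);F=np.array([.640,.061,.006]);v=np.array([.006,0,.1695])
T=F-Q@v;ax=-(Q@v)/np.linalg.norm(v);print(T,ax,T+ax*.15)
rows([((.585,.0,.35),tool(-32,22,180)),(T+ax*.15,Q)],5,mm=30,deg=7)
E
```

```text
[0.6047 0.061  0.1719] [-0.2084 -0.      0.978 ] [0.5734 0.061  0.3186]
10
[[-0.8,-4.7,-12.7],[-0.9,-5.5,-12.3],[-0.9,-6.2,-12.1],[-0.8,-6.8,-11.6],[-0.8,-7.5,-11.3],[-0.5,-8.2,-10.8],[-0.3,-8.7,-10.4],[-10.2,-9.1,2.7],[-9,-10.1,3.3],[-7.7,-10.8,4.1]]
[[0.052,-0.043,-0.086],[0.051,-0.043,-0.086],[0.052,-0.043,-0.085],[0.052,-0.043,-0.086],[0.052,-0.044,-0.086],[0.051,-0.043,-0.086],[0.052,-0.043,-0.086],[0.031,-0.041,-0.108],[0.031,-0.041,-0.107],[0.03,-0.04,-0.108]]
2
[[-6.4,-11.5,4.6],[-4.9,-11.9,5.3]]
[[0.031,-0.041,-0.107],[0.031,-0.041,-0.108]]
```

Emit:
step_arm(
  linear=[
    [-1,-4.5,-12.5],
    [-1,-5.5,-12.5],
    [-1,-6,-12],
    [-1,-7,-11.5],
    [-1,-7.5,-11.5],
    [-0.5,-8,-11],
    [-0.5,-8.5,-10.5],
    [-10,-9,2.5],
    [-9,-10,3.5],
    [-7.5,-11,4],
  ],
  delta_rot=[
    [0.052,-0.043,-0.086],
    [0.052,-0.043,-0.086],
    [0.052,-0.043,-0.086],
    [0.052,-0.043,-0.086],
    [0.052,-0.043,-0.086],
    [0.052,-0.043,-0.086],
    [0.052,-0.043,-0.086],
    [0.031,-0.041,-0.107],
    [0.031,-0.041,-0.107],
    [0.031,-0.041,-0.107],
  ],
  grip=[5,5,5,5,5,5,5,5,5,5],
)

```text
time_s: 33.17
tcp_pos: [0.5765, 0.0371, 0.331]
ee_rot: [[0.945, -0.217, 0.245], [-0.207, -0.976, -0.067], [0.254, 0.013, -0.967]]
wrist_force: [0.5, 0.2, -0.9]
gripper_width: 0.155
gripper_force: 30.0
```

Emit:
step_arm(
  linear=[
    [-6.5,-11.5,4.5],
    [-5,-12,5],
    [0,0,0],
    [0,0,0],
  ],
  delta_rot=[
    [0.031,-0.041,-0.107],
    [0.031,-0.041,-0.107],
    [0,0,0],
    [0,0,0],
  ],
  grip=[5,5,5,5],
)

```text
time_s: 33.67
tcp_pos: [0.572, 0.0612, 0.3192]
ee_rot: [[0.985, -0.002, 0.175], [-0.002, -1.0, 0.001], [0.175, -0.001, -0.985]]
wrist_force: [-0.5, -0.0, -0.4]
gripper_width: 0.156
gripper_force: 30.0
```

```bash
python3 - <<'E'
from plan import *
s=sense();R=np.array(s["ee_rot"]);p=np.array(s["tcp_pos"]);f=p+R@np.array([.006,0,.1695])
print(s["time_s"],p,R,s["joints"],"foot",f)
C={n:cap(n) for n in("side","top")}
from ov import draw,models
M=[[p,f]]+models((.637,-.267),-72,(.63,.06),0)[6:]
a=draw(C["side"],M,[(130,140,270,280)],2.8);b=draw(C["top"],M,[(180,110,320,250)],2.8)
cv2.imwrite("pics/slot.png",np.hstack([a[0],b[0]]))
for n in C: print(n,proj(C[n],f),[(x["point"],x["score"]) for x in landmark_of(n,"stick_foot")][:2])
Q=tool(0,10,180);F=np.array([.640,.061,.006]);v=np.array([.006,0,.1695])
T=F-Q@v;ax=-(Q@v)/np.linalg.norm(v)
rows([(T+ax*.15,Q),(T+ax*.008,Q)],5,mm=20)
E
```

```text
33.675 [0.572  0.0612 0.3192] [[ 0.9846 -0.0016  0.175 ]
 [-0.0018 -1.      0.0009]
 [ 0.175  -0.0012 -0.9846]] [ 24.4765   8.8191  -6.3041   4.5088 -65.7321  63.9024] foot [0.6076 0.0614 0.1533]
side [178.1424 203.6164] [([177.1, 206.3], 0.85)]
top [228.6007 165.5785] [([347.7, 203.2], 0.18)]
9
[[1.2,0.5,1.1],[0.6,0,17.7],[0.7,0,17.8],[0.6,0,17.7],[0.6,0,17.8],[0.7,0,17.7],[0.6,0,17.7],[0.7,0,17.8],[0.6,0,17.7]]
[[-0.002,-0.002,-0.001],[0,0,0],[0,0,0],[0,0,0],[0,0,0],[0,0,0],[0,0,0],[0,0,0],[0,0,0]]
```

View pics/slot.png

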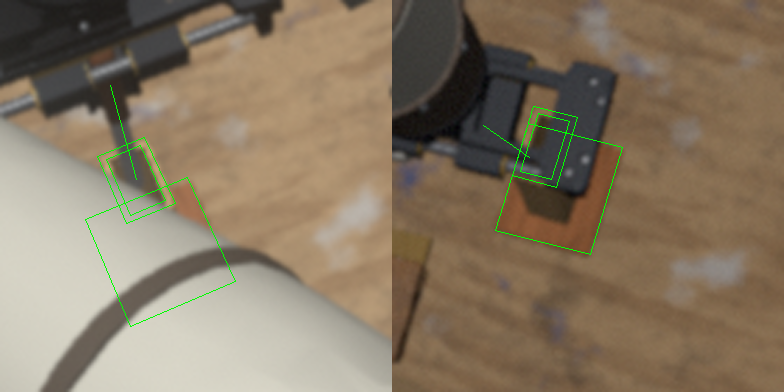

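The foot shows at side (177,206), about 3 px nearer the slot's near end than predicted. I'll shift about 6 mm in +x and lower it along the stick.

Emit:
step_arm(
  linear=[
    [4,0,2],
    [3.5,0.4,2],
    [0.6,0,12],
    [0.6,0,16],
    [0.6,0,16],
    [0.6,0,16],
    [0.6,0,16],
    [0,0,0],
  ],
  delta_rot=[
    [0,0,0],
    [0,0,0],
    [0,0,0],
    [0,0,0],
    [0,0,0],
    [0,0,0],
    [0,0,0],
    [0,0,0],
  ],
  grip=[5,5,5,5,5,5,5,5],
)

```text
time_s: 34.88
tcp_pos: [0.5959, 0.0612, 0.2401]
ee_rot: [[0.985, -0.0, 0.171], [-0.0, -1.0, 0.001], [0.171, -0.001, -0.985]]
wrist_force: [-0.3, 0.5, -1.1]
gripper_width: 0.163
gripper_force: 30.0
```

```bash
python3 - <<'E'
from plan import *
s=sense();R=np.array(s["ee_rot"]);p=np.array(s["tcp_pos"]);f=p+R@np.array([.006,0,.1695])
print(s["time_s"],p,"foot",f,s["wrist_force"],s["moment"])
E
```

```text
34.875 [0.5959 0.0612 0.2401] foot [0.6309 0.0613 0.0742] [-0.2833  0.4869 -1.0776] [-0.0232  0.5915 -0.0021]
```

Emit:
step_arm(
  linear=[
    [0.5,0,14],
    [0.5,0,14],
    [0.5,0,14],
    [0.5,0,12],
    [0,0,4],
    [0,0,0],
  ],
  delta_rot=[
    [0,0,0],
    [0,0,0],
    [0,0,0],
    [0,0,0],
    [0,0,0],
    [0,0,0],
  ],
  grip=[5,5,5,5,5,5],
)

```text
time_s: 35.62
tcp_pos: [0.6088, 0.0616, 0.1853]
ee_rot: [[0.985, 0.0, 0.175], [-0.0, -1.0, 0.002], [0.175, -0.002, -0.985]]
wrist_force: [-0.3, 0.1, -1.0]
gripper_width: 0.159
gripper_force: 30.0
```

Emit:
step_arm(
  linear=[
    [0,0,2],
    [0,0,2],
    [0,0,0],
  ],
  delta_rot=[
    [0,0,0],
    [0,0,0],
    [0,0,0],
  ],
  grip=[5,5,5],
)

```text
time_s: 36.0
tcp_pos: [0.6093, 0.0616, 0.1816]
ee_rot: [[0.985, 0.0, 0.175], [-0.0, -1.0, 0.002], [0.175, -0.002, -0.985]]
wrist_force: [0.1, 0.5, -1.0]
gripper_width: 0.161
gripper_force: 30.0
```

Emit:
step_arm(
  linear=[
    [0,0,2],
    [0,0,2],
    [0,0,2],
    [0,0,0],
  ],
  delta_rot=[
    [0,0,0],
    [0,0,0],
    [0,0,0],
    [0,0,0],
  ],
  grip=[5,5,5,5],
)

```text
time_s: 36.5
tcp_pos: [0.6104, 0.0617, 0.1756]
ee_rot: [[0.985, 0.0, 0.175], [-0.0, -1.0, 0.002], [0.175, -0.002, -0.985]]
wrist_force: [0.4, -1.1, -0.9]
gripper_width: 0.161
gripper_force: 30.0
```

Emit:
step_arm(
  linear=[
    [0,0,1],
    [0,0,1],
    [0,0,0],
  ],
  delta_rot=[
    [0,0,0],
    [0,0,0],
    [0,0,0],
  ],
  grip=[5,5,5],
)

```text
time_s: 36.88
tcp_pos: [0.6108, 0.0616, 0.1751]
ee_rot: [[0.984, 0.0, 0.176], [0.0, -1.0, 0.002], [0.176, -0.002, -0.984]]
wrist_force: [-3.0, 0.0, 5.1]
gripper_width: 0.163
gripper_force: 30.0
```

The floor is felt in the slot (fz +6 N). I'll ease off and release.

Emit:
step_arm(
  linear=[
    [0,0,-1],
    [0,0,0],
    [0,0,0],
    [0,0,0],
    [0,0,0],
    [0,0,0],
    [0,0,0],
    [0,0,0],
    [0,0,0],
    [0,0,0],
  ],
  delta_rot=[
    [0,0,0],
    [0,0,0],
    [0,0,0],
    [0,0,0],
    [0,0,0],
    [0,0,0],
    [0,0,0],
    [0,0,0],
    [0,0,0],
    [0,0,0],
  ],
  grip=[5,20,30,40,50,60,70,80,80,80],
)

```text
time_s: 38.12
tcp_pos: [0.6106, 0.0617, 0.1747]
ee_rot: [[0.985, 0.0, 0.175], [-0.0, -1.0, 0.002], [0.175, -0.002, -0.985]]
wrist_force: [-0.2, -0.8, -0.1]
gripper_width: 0.912
gripper_force: 0.0
```

Emit:
step_arm(
  linear=[
    [0,0,-5],
    [0,0,-10],
    [0,0,-20],
    [0,0,-25],
    [0,0,-30],
    [0,0,-40],
    [0,0,-40],
    [0,0,-20],
    [0,0,0],
  ],
  delta_rot=[
    [0,0,0],
    [0,0,0],
    [0,0,0],
    [0,0,0],
    [0,0,0],
    [0,0,0],
    [0,0,0],
    [0,0,0],
    [0,0,0],
  ],
  grip=[80,80,80,80,80,80,80,80,80],
)

```text
time_s: 39.25
tcp_pos: [0.5777, 0.0614, 0.3646]
ee_rot: [[0.984, 0.0, 0.18], [-0.0, -1.0, 0.004], [0.18, -0.004, -0.984]]
wrist_force: [-1.3, 0.9, 0.4]
gripper_width: 0.917
gripper_force: 0.0
```

Emit:
step_arm(
  linear=[
    [-20,25,0],
    [-30,35,0],
    [-30,35,0],
    [-30,35,0],
    [-30,35,0],
    [-30,35,0],
    [-20,25,0],
    [0,0,0],
    [0,0,0],
  ],
  delta_rot=[
    [0,0,0],
    [0,0,0],
    [0,0,0],
    [0,0,0],
    [0,0,0],
    [0,0,0],
    [0,0,0],
    [0,0,0],
    [0,0,0],
  ],
  grip=[80,80,80,80,80,80,80,80,80],
)

```text
time_s: 40.38
tcp_pos: [0.3903, -0.1636, 0.3274]
ee_rot: [[0.985, -0.0, 0.174], [-0.001, -1.0, 0.002], [0.174, -0.002, -0.985]]
wrist_force: [0.1, -0.2, 0.3]
gripper_width: 0.925
gripper_force: 0.0
```

```bash
python3 - <<'E'
from plan import *
s=sense();print(s["time_s"],s["tcp_pos"],s["wrist_force"],s["gripper_width"])
C={n:cap(n) for n in("side","top")}
cv2.imwrite("pics/end.png",np.vstack([cv2.resize(C[n]["img"][...,::-1],(400,300)) for n in C]) if 0 else np.hstack([cv2.resize(C[n]["img"][100:350,100:430,::-1],(396,300)) for n in C]))
for n in C:print([(x["point"],x["score"]) for x in landmark_of(n,"stick_grip")][:2])
for l in("tape_1","tape_roll","spatula_0"): print(l,[[(x["point"],round(x["score"],2)) for x in landmark_of(n,l)][:1] for n in C])
E
```

```text
40.375 [ 0.3903 -0.1636  0.3274] [ 0.0712 -0.1781  0.3351] 0.9252476059472008
[([181.5, 204.0], 0.51)]
[([220.8, 167.7], 0.46)]
tape_1 [[([194.3, 343.8], 0.71)], []]
tape_roll [[([380.2, 256.6], 0.8)], [([355.7, 312.5], 0.85)]]
spatula_0 [[([272.9, 312.4], 0.63)], []]
```

View pics/end.png

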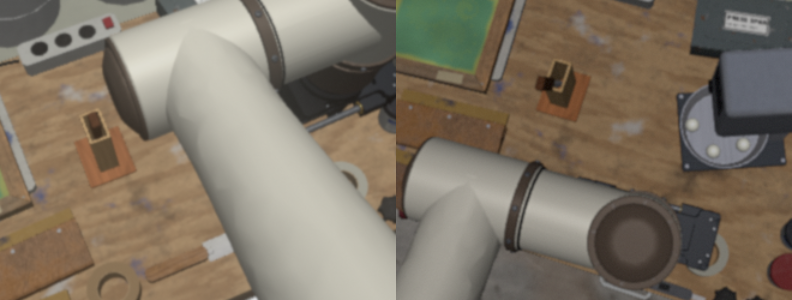

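The stick stands in its slot, with the handle at side (181,204) and top (221,168), leaning as at the start. The bystanders are in place and the gripper is clear.

```bash
python3 -c "from station import *; print(finish_job())"
```

```text
the job is handed in; nothing more can be done
None
```

The job is handed in at about 40 s: the stick was set down to the floor mid-pan, about 3.5 anticlockwise turns stirred (5.5 cm across), all six balls were shifted and still in the pan, the stick is back foot down in its slot and released, and the tape rolls and spatula were not touched.

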